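Reset the spring collar of a cabinet door latch

TASK

The spring latch from the wok cabinet's door has gone slack. Loosen the red thumbscrew on its collar first, then slide the collar along the rod until it presses the white washer of the spring with about 10 newtons, and tighten the thumbscrew again so that the collar stays there by itself under that load when you let go. Never crush the spring (stay under 20 newtons) or drag the collar while the screw is tight, and leave the kitchen things on the counter alone.

Things in the scene. Friction and masses are not known exactly. Their poses are not given: they have to be found in the camera images.
- latch: Door latch on a pale board 130 x 340 x 18 mm, fixed to the counter. Origin: centre of the board's underside; z up; y along the rod, from the brass bolt nose (-y end) to the spring (+y end). The 12 mm rod's axis is 50 mm above the counter at x = 0; grey brackets at y = -125 and +125 mm, 62 mm high. Only the thumbscrew rises above 67 mm.
- collar: Dark steel collar with a brass band on the rod, 34 mm in diameter, 24 mm long; top 67 mm above the counter. Origin: its centre, on the rod's axis; axes as the latch's. Starts near the bolt nose, to be slid towards latch +y. Screw loose: slides with 1 to 2 N of drag. Screw tight: locked in fine notches 2.5 mm apart; it shifts up to 1.3 mm into the nearest as the screw bites.
- spring_end: Brass cup (31 mm diameter) at the +y bracket with a coil spring and, at its free end towards the collar, a white washer 28 mm in diameter. Origin: on the rod's axis at latch y = +119 mm. The free washer's face lies anywhere from latch y = 0 to +16 mm: it varies and is not measured, so feel for it. Yields 1 mm per 1.5 N, bottoms after 16 mm, and pushes an unlocked collar back.
- thumbscrew (a joint): Turn of the thumbscrew, rad: 0 tight (stop), growing as it is loosened anticlockwise seen from above, to a stop at 1.7. Starts at 0 to 0.12. Takes about 0.1 N m; stays where left. Loosened: above 1.0 (collar free). The lock begins to bite below 0.9 and counts as tight below 0.3.
- paddle (a point): Middle of the thumbscrew's red paddle, 92 mm above the counter, on the vertical screw axis over the collar's middle. Upright plate 30 mm long (its x), 10 mm thick (its y; grip across this), 26 mm tall. Axes turn with the screw: at reading 0 its y points 0.6 rad clockwise (from above) of the rod's +y. It does not rise; pushed along the rod it carries the collar.
- steamer_pot: Bystander: aluminium steamer pot, 180 mm in diameter, 110 mm high, 230 mm over its handles; origin under its centre. A lid with a knob lies on it, up to 155 mm.
- pot_lid: Bystander: aluminium lid on the pot, 184 mm in diameter; origin under its centre.
- saucer_a: Bystander: celadon saucer, 110 mm in diameter, 20 mm high; origin under its centre.
- saucer_b: Bystander: a second saucer like the first.
- chopstick_holder: Bystander: clear acrylic cup, 72 mm in diameter, 120 mm high; origin under its centre.
- slotted_spoon: Bystander: steel slotted spoon lying flat, 310 mm long, 12 mm high; origin on the counter under the handle, 160 mm from the handle's end.
- screwdriver: Bystander: screwdriver lying on the counter.
- sauce_jar: Bystander: closed sauce jar, 60 mm in diameter, 100 mm high; origin under its centre.

How it is judged:
By the outcome, as a careful person would: the job done as asked, in the order asked, and still so for the second after the job is handed in, with the robot touching nothing.
It also fails if it takes over 72 s, if anything falls off the work surface, if the arm or the gripper's body presses on something with over 40 N, if the wrist force passes 120 N, or if a joint passes its speed limit or range.

ROBOT

A 6-joint arm with a two-finger parallel gripper is mounted at the origin on the work surface. World frame = base frame: x ahead of the robot, y to its left, z up, the work surface at z = 0. Lengths are in m, angles in rad, forces in N, time in s.
With the tool pointing down it reaches from about 0.325 to 0.775 m from the base axis. Payload 9.3 kg.
Tool frame: the origin (TCP) lies on the centre line of the jaws, within the pads' length; the fingertips stand ctrl.tip_extent ahead of it and the grasp point (between the pads) is the TCP (ctrl.tip_extent is the distance from the TCP to the fingertips, in m); z points along the fingers, y is the line along which they close (so a half turn about z gives the same grasp; the last joint's range is limited). The gripper opens to 85 mm and grips with 20 to 120 N. Pads are 22 mm wide; open, the fingers measure 114 mm over their backs; the gripper's body (76 mm by 85 mm) begins 54 mm behind the grasp point. The pads swing forward as they close: fully open they stand 13 mm farther back than shut.
Start: joints at [-1.427, 0.259, 0.021, 1.334, 0, 1.418], TCP at [0.161, -0.526, 0.214] pointing down, gripper open.
Joint ranges: [-3.04, 3.04], [-0.91, 1.82], [-1.04, 1.36], [-1.92, 1.95], [-1.52, 1.45], [-3.14, 3.14]. Speed limits (rad/s): [2.22, 2.22, 2.79, 3.14, 3.14, 3.14].

INTERFACE

Orientations are given as a unit quaternion [x, y, z, w].
In Python, from rig import ctrl, ungrasp, close, solver, cams, workorder gives the robot as it stands. The module is installed in compiled form; this text tells all that it offers. Calls block until the motion is done:
- ctrl.reach(position, orientation): joint-space move of the TCP to a pose.
- ctrl.line_to(position, rotation=None, speed=0.15, max_force=None): straight line of the TCP; rotation=None keeps the orientation; speed is the mean speed in m/s. With max_force (N) it stops when the force on the tool has changed by that much, and returns True; else False.
- ctrl.goto_joints(angles): joint-space move.
- ungrasp() and close(squeeze=None): open the fingers fully, or close them until they stop; squeeze is the grip in N (None keeps the last).
- ctrl.pause(seconds).
- solver.inverse_kinematics(position, orientation): joint angles nearest the present ones, or None.
- cams.capture(name): name is "side" or "top" or "wrist"; returns a dict with "image" (384x512x3 uint8, blue, green, red), "fx", "fy", "cx", "cy" (pixels), "rvec" (rotation vector, rad) and "tvec" (3), from world to camera coordinates, as OpenCV has them; the wrist camera has in their place "T_tool_cam" (4x4, takes a point from camera to tool coordinates, whose origin is the TCP and whose axes are the flange's). Camera axes: x right, y down, z forward; pixel columns grow to the right and rows downward; lengths in m; the calibration is good to about 2 mm. A picture is of the moment at which its call begins: read the wrist's pose just before it. There is no depth.
A pose or a line that the arm cannot do raises ctrl.Unreachable and nothing moves.
- workorder.job_done(): hands the job in; it is judged then, once.
Readings, each from a call of its own:
- ctrl.get_clock(): time.
- ctrl.get_q(): joint angles.
- ctrl.get_dq(): joint speeds.
- ctrl.get_joint_torque(): joint torques, N m.
- ctrl.get_position(): TCP position.
- ctrl.get_ee_rot(): TCP orientation.
- ctrl.get_wrist_force(): force on the tool from outside, world axes, zero at the start.
- ctrl.get_ft_torque(): the same for the moment, N m.
- ctrl.get_grip_width(): finger opening in m.
- ctrl.get_gripper_force(): force on a finger pad.
Only numpy, scipy, OpenCV 4.12 (cv2) and the standard library are available. Lean on these libraries where they do the work, as an engineer would, in place of code of your own. Each camera call takes 0.05 s, during which the arm holds its last target. There are 200 camera calls.

## Working session

There is one attempt and no reset: what is moved stays moved. The work goes in short steps, each a Python script; the robot and the scene stay as the last script left them, time stands still between calls to the robot, and variables do not carry over. Pictures are saved under pics/ and viewed, at most 10 in all, crops included, and the job is handed in when it is done.

```bash
mkdir -p pics
python3 - <<'E'
from rig import ctrl,cams
import cv2,numpy as np
ims=[]
for n in("top","side"):
    c=cams.capture(n);cv2.imwrite(f"pics/{n}0.png",c["image"]);print(n,c["fx"],c["cx"],c["cy"],c["rvec"],c["tvec"])
print(ctrl.get_clock(),ctrl.tip_extent,ctrl.get_ee_rot(),ctrl.get_position())
E
```

```text
top 349.66832166830847 256.8431077407243 188.4387374418668 [ 2.15701638 -2.1120834   0.1786766 ] [-7.51306207e-04  5.75451559e-01  1.11307161e+00]
side 374.3860146793594 254.99903170888885 186.0384681829394 [ 0.80157592 -2.37316873  1.35180169] [0.44022806 0.27886591 1.16131084]
0.1 0.019 [ 9.89008975e-01  1.47854314e-01  3.48979715e-06 -5.90412794e-04] [ 0.1608166  -0.52569047  0.21313325]
```

View pics/top0.png

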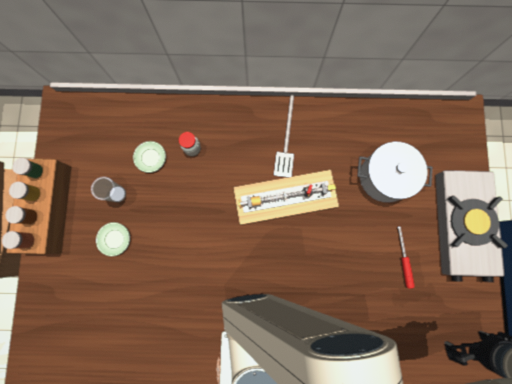

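View pics/side0.png

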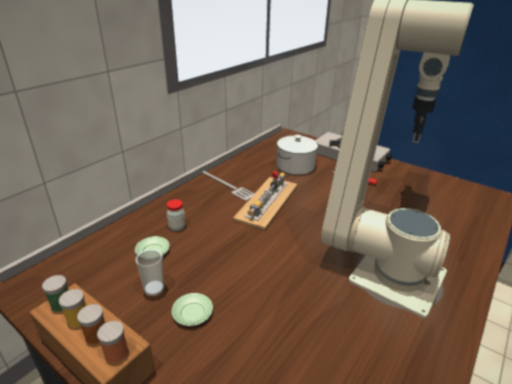

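Top view: the board is centred at about (286,196). The red paddle is at (309,190), the brass cup at (255,201), and the pot at (397,172) is well clear. Next I'll measure the board and paddle, then look from close by.

```bash
cat > h.py <<'E'
from rig import ctrl,ungrasp,close,solver,cams,workorder
import cv2,numpy as np
from scipy.spatial.transform import Rotation as R
def onplane(c,uv,z):
    uv=np.atleast_2d(np.float64(uv))
    d=np.c_[(uv[:,0]-c["cx"])/c["fx"],(uv[:,1]-c["cy"])/c["fy"],np.ones(len(uv))]
    if "rvec" in c:
        M=cv2.Rodrigues(np.float64(c["rvec"]))[0].T; o=-M@np.ravel(c["tvec"])
    else: M,o=c["M"],c["o"]
    d=d@M.T
    return o+d*((z-o[2])/d[:,2])[:,None]
def wrist():
    p=np.array(ctrl.get_position());r=R.from_quat(ctrl.get_ee_rot()).as_matrix()
    c=cams.capture("wrist");T=np.array(c["T_tool_cam"]);c["M"]=r@T[:3,:3];c["o"]=p+r@T[:3,3];return c
def down(yaw): # tool y (closing line) at heading yaw+90deg: tool x at heading yaw
    return (R.from_euler("z",yaw)*R.from_euler("x",np.pi)).as_quat()
def red(c,box=None):
    h=cv2.cvtColor(c["image"],cv2.COLOR_BGR2HSV)
    m=((h[...,0]<8)|(h[...,0]>172))&(h[...,1]>150)&(h[...,2]>70)
    if box: 
        k=np.zeros_like(m);k[box[1]:box[3],box[0]:box[2]]=1;m&=k
    return m.astype(np.uint8)
E
python3 - <<'E'
from h import *
c=cams.capture("top")
h=cv2.cvtColor(c["image"],cv2.COLOR_BGR2HSV)
m=np.zeros(h.shape[:2],np.uint8);s=np.s_[165:228,228:345]
m[s]=((h[s][...,2]>140)&(h[s][...,0]>10)&(h[s][...,0]<30)&(h[s][...,1]>50))
ct=max(cv2.findContours(m,0,2)[0],key=cv2.contourArea)
r=cv2.minAreaRect(ct);b=onplane(c,cv2.boxPoints(r),.018);print(r,b)
mm=red(c,(295,175,325,205));v,u=np.nonzero(mm);print(len(u),u.mean(),v.mean(),onplane(c,[u.mean(),v.mean()],.1))
p=onplane(c,[u.mean(),v.mean()],.095)[0]
e=b-b.mean(0);l=max([b[1]-b[0],b[2]-b[1]],key=np.linalg.norm);l*=np.sign(l[1]);th=np.arctan2(l[1],l[0]);print("centre",b.mean(0),"rod heading",th,np.linalg.norm(l))
for z in(.3,.28):
  for y in(th-np.pi/2,th+np.pi/2,0):
    print(z,y,solver.inverse_kinematics([p[0]-.03,p[1],z],down(y)))
t=np.array(cams.capture("wrist")["T_tool_cam"]);print(t)
E
```

```text
((285.6057434082031, 196.29689025878906), (39.17766571044922, 102.1976547241211), 79.85445404052734) [[ 0.58696233  0.09679477  0.018     ]
 [ 0.65721898 -0.2473983   0.018     ]
 [ 0.52415343 -0.2687282   0.018     ]
 [ 0.45638894  0.06940125  0.018     ]]
22 308.8636363636364 190.04545454545453 [[ 0.56494145 -0.15360793  0.1       ]]
centre [ 0.55618092 -0.08748262  0.018     ] rod heading 1.772150141399331 0.35129028030629406
0.3 0.20135381460443447 [-0.43100686  0.2638974   0.24567735  1.55257628  0.          2.50923198]
0.3 3.342946468194228 [-0.43100686  0.2638974   0.24567735  1.55257628  0.         -0.63236067]
0.3 0 [-0.43100686  0.2638974   0.24567735  1.55257628  0.          2.7105858 ]
0.28 0.20135381460443447 [-0.43100686  0.26280024  0.19405767  1.50205375  0.          2.50923198]
0.28 3.342946468194228 [-0.43100686  0.26280024  0.19405767  1.50205375  0.         -0.63236067]
0.28 0 [-0.43100686  0.26280024  0.19405767  1.50205375  0.          2.7105858 ]
[[ 1.57842064e-03 -9.49297573e-01 -3.14374978e-01  8.26390080e-02]
 [ 9.99998503e-01  1.72124453e-03 -1.76715642e-04 -2.90127935e-04]
 [ 7.08871940e-04 -3.14374228e-01  9.49298869e-01 -1.61148275e-01]
 [ 0.00000000e+00  0.00000000e+00  0.00000000e+00  1.00000000e+00]]
```

Run:
```python
from h import *
q=solver.inverse_kinematics([.565,-.153,.2],down(2.77));print(q)
ctrl.reach([.565,-.153,.2],down(2.77))
c=wrist();cv2.imwrite("pics/w1.png",c["image"])
m=red(c);n,_,st,ce=cv2.connectedComponentsWithStats(m)
for i in range(1,n):
    if st[i,4]>60: print(st[i],ce[i],onplane(c,ce[i],.1))
print(ctrl.get_clock(),ctrl.get_position(),ctrl.get_wrist_force())
```

```text
[-0.40776474  0.32328162  0.07898678  1.32650148  0.         -0.03617209]
[255 172  11  37 347] [260.59654179 189.50432277] [[ 0.56891394 -0.15251779  0.1       ]]
2.2333 [ 0.56476936 -0.15387716  0.2000169 ] [-0.46756746  0.03476069 -0.35708923]
```

View pics/w1.png

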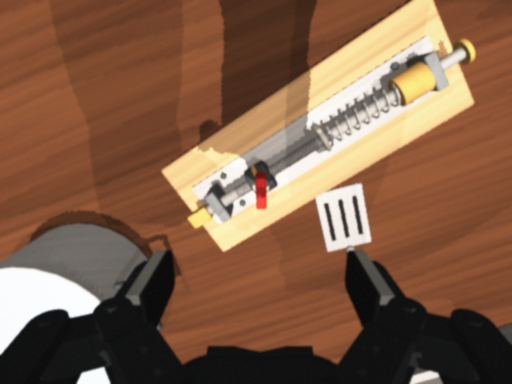

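The wrist view shows the paddle at (261,190), almost along the image columns, so the tool yaw is about right. The rod runs from the nose (200,217) to the knob (465,52), the washer is near (322,137), and the pot is clear at the lower left. Next I'll refine the rod heading and paddle axis, then grip.

```bash
python3 - <<'E'
from h import *
c=wrist()
g=onplane(c,[[223,250],[473,103],[162,172],[399,18]],.018)
for a,b in((0,1),(2,3)): d=g[b]-g[a];print("edge heading",np.arctan2(d[1],d[0]))
k=onplane(c,[[200,217],[465,52]],.05);d=k[1]-k[0];print("rod heading",np.arctan2(d[1],d[0]),k)
m=red(c);m=(cv2.connectedComponentsWithStats(m)[1]==np.argmax(cv2.connectedComponentsWithStats(m)[2][1:,4])+1)
r0,r1=np.nonzero(m.any(1))[0][[0,-1]]
rows=range(r0,r1+1);print([(int(r),int(np.nonzero(m[r])[0][0]),int(np.nonzero(m[r])[0][-1])) for r in rows][::3])
mid=[np.nonzero(m[r])[0].mean() for r in rows]
p=np.polyfit(rows,mid,1);print(p)
a,b=onplane(c,[[np.polyval(p,r0+2),r0+2],[np.polyval(p,r1-4),r1-4]],.105);d=a-b;print("paddle x heading",np.arctan2(d[1],d[0]),a,b)
from cv2 import minAreaRect
E
python3 - <<'E'
import cv2
i=cv2.imread('pics/w1.png')[110:270,180:360];cv2.imwrite('pics/w1c.png',cv2.resize(i,None,fx=3.5,fy=3.5,interpolation=2))
E
```

```text
edge heading 1.77141685668696
edge heading 1.7580862604557415
rod heading 1.7726855615546897 [[ 0.58928432 -0.23365366  0.05      ]
 [ 0.52666513  0.07228686  0.05      ]]
[(172, 258, 263), (175, 256, 265), (178, 255, 265), (181, 255, 265), (184, 256, 265), (187, 257, 265), (190, 257, 265), (193, 257, 265), (196, 257, 265), (199, 257, 265), (202, 257, 265), (205, 257, 266), (208, 258, 264)]
[3.11759128e-02 2.54819820e+02]
paddle x heading 2.8006980530152537 [ 0.5538667  -0.14714591  0.105     ] [ 0.58057116 -0.15661915  0.105     ]
```

View pics/w1c.png

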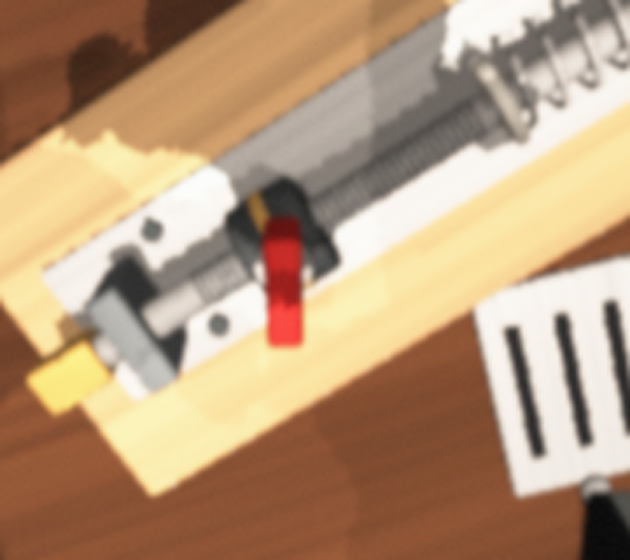

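The crop shows the paddle's long axis at a heading of about 2.78, over the collar at world (0.571,-0.153). The washer is clear of the collar. Gripping now.

```bash
cat >> h.py <<'E'
U=np.array([np.cos(1.768),np.sin(1.768),0])  # rod +y
P=np.array([U[1],-U[0],0])                   # rod +x
def st(t=""):
    f=np.array(ctrl.get_wrist_force());p=np.array(ctrl.get_position());r=R.from_quat(ctrl.get_ee_rot()).as_matrix()
    print(t,"t%.1f"%ctrl.get_clock(),"p",p.round(4),"yaw%.3f"%np.arctan2(r[1,0],r[0,0]),"F rod %.1f x %.1f z %.1f"%(f@U,f@P,f[2]),"Mz %.3f"%ctrl.get_ft_torque()[2],"w%.4f g%.1f"%(ctrl.get_grip_width(),ctrl.get_gripper_force()),flush=True)
E
python3 - <<'E'
from h import *
ctrl.line_to([.5706,-.153,.13],down(2.78));st("above")
print(ctrl.line_to([.5706,-.153,.094],speed=.06,max_force=6));st("down")
close(20);ctrl.pause(.2);st("grip")
E
```

```text
above t2.9 p [ 0.5708 -0.1533  0.1306] yaw2.780 F rod -0.9 x 0.6 z 0.4 Mz -0.004 w0.0852 g0.0
False
down t3.6 p [ 0.5707 -0.153   0.0941] yaw2.780 F rod -0.9 x -0.7 z 0.4 Mz 0.013 w0.0858 g0.0
grip t4.6 p [ 0.5706 -0.153   0.094 ] yaw2.780 F rod -0.0 x 0.0 z 0.5 Mz -0.037 w0.0002 g0.0
```

The fingers closed fully on nothing, so I'll look before going on.

Run:
```python
from h import *
c=wrist();cv2.imwrite("pics/w2.png",c["image"])
m=red(c);n,_,s,ce=cv2.connectedComponentsWithStats(m)
for i in range(1,n):
    if s[i,4]>30: print(s[i],ce[i],onplane(c,ce[i],.1))
print(c["fx"],c["fy"],c["cx"],c["cy"])
```

```text
[248 206  17  32 508] [256.08267717 221.60433071] [[ 0.55990926 -0.14938882  0.1       ]]
298.5401795670973 298.5401795670973 259.4853775244989 193.1304673150108
```

View pics/w2.png

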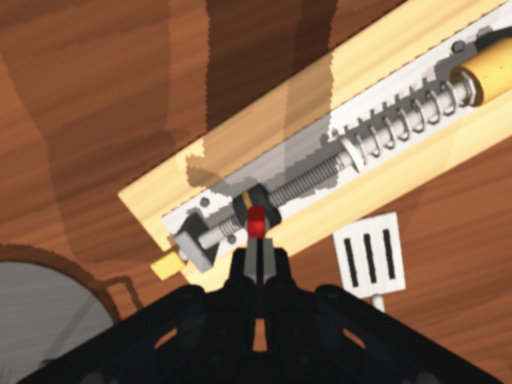

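Run:
```python
from h import *
w=cv2.imread("pics/w2.png")[170:310,180:340]
s=cams.capture("side")["image"]; t=cams.capture("top")["image"]
print(ctrl.get_grip_width(),R.from_quat(ctrl.get_ee_rot()).as_matrix().round(3).tolist())
a=cv2.resize(w,(400,350),interpolation=2);b=cv2.resize(s[140:240,220:334],(400,350),interpolation=2)
d=cv2.resize(t[140:230,230:350],(333,250),interpolation=2)
o=np.zeros((600,800,3),np.uint8);o[:350,:400]=a;o[:350,400:]=b;o[350:,:333]=d
cv2.imwrite("pics/mo.png",o)
```

```text
-4.876829733253637e-05 [[-0.935, 0.354, 0.0], [0.354, 0.935, 0.0], [0.0, 0.0, -1.0]]
```

View pics/mo.png

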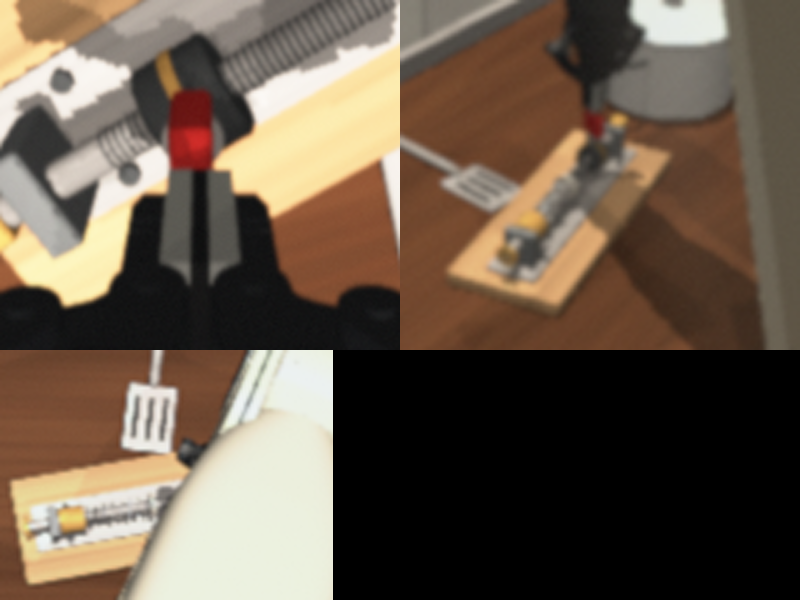

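The mosaic shows the closed fingertips just above the paddle's top, not beside it. The tips are therefore higher than tip_extent implies. I'll feel for the paddle's top gently to measure the offset.

Run:
```python
from h import *
p=ctrl.get_position()
print(ctrl.line_to([p[0],p[1],.070],speed=.015,max_force=2.5));st("touch")
p=ctrl.get_position();ctrl.line_to([p[0],p[1],p[2]+.006],speed=.05);st("up")
```

```text
True
touch t5.5 p [ 0.5707 -0.153   0.0874] yaw2.780 F rod 0.5 x -0.4 z 6.3 Mz 0.049 w0.0003 g3.1
up t5.8 p [ 0.5708 -0.1531  0.0937] yaw2.780 F rod 0.8 x 0.3 z -0.5 Mz -0.040 w-0.0003 g0.0
```

The touch shows the real fingertips about 18 mm behind the reported TCP, which agrees with the wrist image. I'll grip with the TCP at z≈0.058, which puts the tips at about 76 mm.

Run:
```python
from h import *
ungrasp();x=[.5706,-.153]
print(ctrl.line_to(x+[.058],speed=.06,max_force=5));st("down")
close(20);ctrl.pause(.2);st("grip")
```

```text
False
down t7.3 p [ 0.5707 -0.153   0.0581] yaw2.780 F rod 0.2 x -0.6 z 0.6 Mz -0.016 w0.0856 g0.0
grip t8.1 p [ 0.5701 -0.1544  0.0583] yaw2.779 F rod -4.6 x -4.7 z 2.2 Mz -0.015 w0.0135 g19.6
```

```bash
cat >> h.py <<'E'
def relax(cmd,yaw,n=3,k=.00022,keep=None):
    """shift commanded point with the horizontal force; keep: axis along which not to relax"""
    cmd=np.array(cmd,float)
    for _ in range(n):
        f=np.array(ctrl.get_wrist_force());f[2]=0
        if keep is not None: f-=keep*(f@keep)
        if np.linalg.norm(f)<1.5: break
        cmd=cmd+np.clip(k*f,-.0015,.0015);ctrl.line_to(cmd,down(yaw),speed=.02);ctrl.pause(.05)
    return cmd
E
python3 - <<'E'
from h import *
c=relax([.5706,-.153,.058],2.78,4);print(c);st("relaxed")
for y in (2.83,2.88): ctrl.line_to(c,down(y));ctrl.pause(.1);st()
E
```

```text
[ 0.56992343 -0.15491459  0.058     ]
relaxed t8.7 p [ 0.57   -0.1548  0.0582] yaw2.780 F rod -0.2 x -0.1 z 3.9 Mz 0.014 w0.0137 g20.0
 t9.1 p [ 0.57   -0.1547  0.0582] yaw2.830 F rod 0.6 x 0.5 z 5.8 Mz -0.010 w0.0135 g20.0
 t9.4 p [ 0.5701 -0.1547  0.0582] yaw2.880 F rod 0.3 x -0.7 z 4.9 Mz -0.046 w0.0135 g20.0
```

Run:
```python
from h import *
c=np.array([.56992,-.15491,.058])
for y in (3.1,3.35,3.6,3.85,4.1):
    ctrl.line_to(c,down(y));ctrl.pause(.05);st();c=relax(c,y,2)
print(c.tolist());st("end")
c=wrist();cv2.imwrite("pics/w3.png",c["image"])
```

```text
t9.8 p [ 0.5701 -0.1546  0.0582] yaw3.100 F rod 1.3 x 0.9 z 5.1 Mz -0.074 w0.0137 g20.0
 t10.9 p [ 0.5701 -0.1546  0.0582] yaw-2.936 F rod 0.9 x 1.1 z 5.0 Mz -0.095 w0.0137 g20.0
 t11.3 p [ 0.5701 -0.1546  0.0582] yaw-2.686 F rod 0.8 x 1.0 z 5.0 Mz -0.067 w0.0132 g20.0
 t11.8 p [ 0.5701 -0.1546  0.0582] yaw-2.436 F rod 1.9 x 2.0 z 5.5 Mz -0.090 w0.0134 g20.0
 t12.6 p [ 0.5701 -0.1544  0.0582] yaw-2.186 F rod 0.0 x -1.6 z 6.6 Mz -0.096 w0.0136 g20.1
[0.5697974955757772, -0.15456170386718968, 0.058]
end t12.8 p [ 0.57   -0.1544  0.0582] yaw-2.186 F rod 0.8 x 0.6 z 5.1 Mz -0.061 w0.0138 g20.0
```

View pics/w3.png

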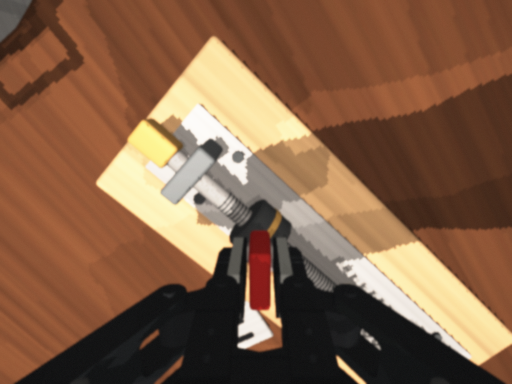

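The paddle followed the gripper and is still aligned with the jaws (image column 260), at a reading of about 1.35. Next I'll slide along the rod and feel for the washer.

Run:
```python
from h import *
c=np.array([.5698,-.15456,.058]);y=4.1
close(40);ctrl.pause(.1);c=relax(c,y,2);st("start");s0=np.array(ctrl.get_position())@U
np.save("c.npy",c)
stop=False
for k in range(30):
    d=.010 if k<3 else .003
    c=c+d*U;stop=ctrl.line_to(c,speed=.04,max_force=12)
    ctrl.pause(.05);f=np.array(ctrl.get_wrist_force());s=np.array(ctrl.get_position())@U-s0
    print("cmd %.4f s %.4f Frod %.2f Fx %.2f"%(c@U-s0,s,f@U,f@P),stop,flush=True)
    if k>=2 and abs(f@P)>2: c=c+P*np.clip(.0002*(f@P),-.001,.001)
    if stop or f@U<-6: break
st("contact");np.save("c.npy",c);print("s0",s0)
```

```text
start t13.2 p [ 0.57   -0.1544  0.0583] yaw-2.186 F rod 0.2 x 0.6 z 6.0 Mz -0.058 w0.0121 g39.0
cmd 0.0099 s 0.0102 Frod 1.65 Fx -1.28 False
cmd 0.0199 s 0.0203 Frod -0.33 Fx 0.00 False
cmd 0.0299 s 0.0302 Frod 1.18 Fx -0.38 False
cmd 0.0329 s 0.0331 Frod 0.47 Fx -0.53 False
cmd 0.0359 s 0.0360 Frod 0.72 Fx -0.29 False
cmd 0.0389 s 0.0390 Frod 0.64 Fx -0.71 False
cmd 0.0419 s 0.0420 Frod 0.50 Fx -0.20 False
cmd 0.0449 s 0.0450 Frod 0.50 Fx -0.44 False
cmd 0.0479 s 0.0480 Frod 0.73 Fx -0.60 False
cmd 0.0509 s 0.0511 Frod 0.61 Fx -0.83 False
cmd 0.0539 s 0.0540 Frod 0.41 Fx -1.31 False
cmd 0.0569 s 0.0570 Frod 0.60 Fx -1.03 False
cmd 0.0599 s 0.0600 Frod 0.67 Fx -1.19 False
cmd 0.0629 s 0.0630 Frod 0.04 Fx -1.12 False
cmd 0.0659 s 0.0654 Frod -3.51 Fx -1.60 False
cmd 0.0689 s 0.0677 Frod -5.57 Fx -0.95 False
cmd 0.0719 s 0.0700 Frod -9.08 Fx -1.78 False
contact t18.8 p [ 0.5561 -0.0858  0.0584] yaw-2.187 F rod -9.1 x -1.8 z 3.8 Mz -0.034 w0.0120 g39.1
s0 -0.2630939591213096
```

Contact was at s≈63.2 mm, so 10 N falls at s≈69.7 mm. The start position sat in a notch, so notches lie at about 69.6 + 2.5k mm, which fits almost exactly. I'll tighten here, holding position.

Run:
```python
from h import *
c=np.load("c.npy");s0=-.26309396
S=lambda:np.array(ctrl.get_position())@U-s0
for y in (3.9,3.75,3.6,3.4,3.2,3.0,2.85,2.77):
    ctrl.line_to(c,down(y));ctrl.pause(.05)
    if y>3.7:
        for _ in range(2):
            f=np.array(ctrl.get_wrist_force());c=c+U*np.clip(.0697-S(),-.001,.001)+P*np.clip(.0002*(f@P),-.0005,.0005)
            ctrl.line_to(c,down(y),speed=.02);ctrl.pause(.05)
    else: c=relax(c,y,1,keep=U)
    print("s %.4f"%S());st()
np.save("c.npy",c)
```

```text
s 0.0697
 t19.8 p [ 0.5562 -0.0861  0.0584] yaw-2.387 F rod -9.0 x -0.9 z 3.4 Mz 0.039 w0.0123 g39.0
s 0.0697
 t20.7 p [ 0.5562 -0.0861  0.0584] yaw-2.537 F rod -8.5 x -0.4 z 2.9 Mz -0.014 w0.0118 g39.0
s 0.0696
 t21.1 p [ 0.5562 -0.0862  0.0584] yaw-2.688 F rod -9.4 x 0.5 z 2.8 Mz -0.022 w0.0124 g39.0
s 0.0695
 t21.5 p [ 0.5562 -0.0863  0.0584] yaw-2.888 F rod -10.9 x -0.6 z 3.6 Mz 0.018 w0.0123 g39.0
s 0.0699
 t21.9 p [ 0.5561 -0.0859  0.0584] yaw-3.087 F rod -8.2 x -0.2 z 2.7 Mz 0.095 w0.0119 g39.2
s 0.0699
 t22.3 p [ 0.556  -0.0859  0.0584] yaw2.996 F rod -8.9 x 0.5 z 2.5 Mz 0.058 w0.0119 g39.2
s 0.0699
 t22.6 p [ 0.556  -0.086   0.0584] yaw2.846 F rod -8.3 x -0.3 z 3.8 Mz 0.059 w0.0125 g39.2
s 0.0698
 t22.9 p [ 0.556  -0.086   0.0584] yaw2.766 F rod -8.4 x -0.6 z 3.6 Mz 0.048 w0.0121 g39.3
```

The collar locked at s≈69.8 mm, with the load close to 10 N. I'll unload the arm and check that the collar holds before releasing it.

Run:
```python
from h import *
c=np.load("c.npy");s0=-.26309396;y=2.77
c=relax(c,y,6);print("s %.4f"%(np.array(ctrl.get_position())@U-s0));st("unloaded")
ungrasp();ctrl.pause(.1);st("open")
p=np.array(ctrl.get_position());ctrl.line_to([p[0],p[1],.2],speed=.1);st("up")
c=wrist();cv2.imwrite("pics/w4.png",c["image"])
m=red(c);n,_,s,ce=cv2.connectedComponentsWithStats(m)
for i in range(1,n):
    if s[i,4]>60: print(s[i],onplane(c,ce[i],.1))
```

```text
s 0.0694
unloaded t23.8 p [ 0.556  -0.0865  0.0583] yaw2.768 F rod -0.5 x 1.0 z 6.2 Mz -0.008 w0.0121 g39.6
open t24.6 p [ 0.5558 -0.0866  0.058 ] yaw2.770 F rod 0.2 x -0.1 z -0.6 Mz -0.081 w0.0856 g0.0
up t26.2 p [ 0.5555 -0.0866  0.1994] yaw2.770 F rod 0.3 x 0.9 z -0.4 Mz 0.011 w0.0853 g0.0
[254 168  12  36 354] [[ 0.55516238 -0.08443873  0.1       ]]
```

View pics/w4.png

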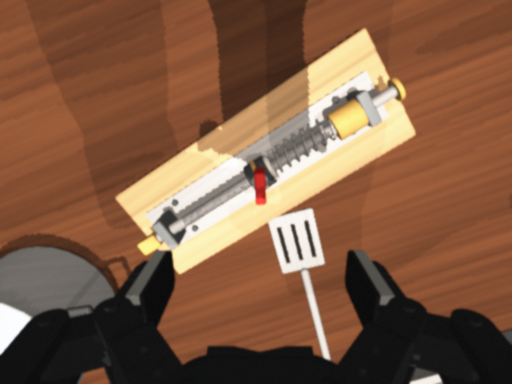

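The wrist view shows the collar pressed against the compressed spring at (262,165). The paddle is back at its tight angle at (260,186) and nothing else has moved, so I'm handing the job in.

Run:
```python
from h import *
print(workorder.job_done())
```

```text
the job is handed in; nothing more can be done
None
```

I loosened the thumbscrew, slid the collar until it pressed the washer with about 10 N (estimated 9.5–10 N), retightened the screw, saw the collar hold there with the arm unloaded, and handed the job in after about 26 s; no verdict came back.

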